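# Change the menu plaque under the sprung clip

## Robot

A 6-joint arm with a two-finger parallel gripper is mounted at the origin on a cart in front of the work surface, level with it; the furniture and walls round the work are solid. World frame = base frame: x ahead of the robot, y to its left, z up, the work surface at z = 0. Lengths are in m, angles in rad, forces in N, time in s.
With the tool pointing down it reaches from about 0.25 to 0.775 m from the base axis. Payload 4 kg.
Tool frame: the origin (TCP) lies on the centre line of the jaws, within the pads' length; the fingertips stand 14 mm ahead of it and the grasp point (between the pads) lies 5 mm behind it; z points along the fingers, y is the line along which they close (so a half turn about z gives the same grasp; the last joint's range is limited). The gripper opens to 94 mm and grips with 3 to 60 N. Pads are 16 mm wide; open, the fingers measure 119 mm over their backs; the gripper's body (75 mm by 177 mm) begins 78 mm behind the grasp point.
Start: joints at [1.177, 0.087, 1.371, -0, 1.684, -0.103], TCP at [0.158, 0.527, 0.22] pointing down, gripper open.
Joint ranges: [-3.1, 3.1], [-0.76, 2.03], [0.27, 2.55], [-1.08, 4.22], [0.17, 2.65], [-2.57, 2.57]. Speed limits (rad/s): [2.79, 2.79, 3.14, 3.14, 3.14, 3.14].

## Interface

Orientations are given as a unit quaternion [w, x, y, z].
In Python, from station import get_obs, camera, sign_off gives the robot as it stands.
- The arm moves only by the shell command python3 -m inch 'ROWS' [FORCE]. ROWS is JSON, a list that holds one entry, the list of rows, each a list of 7 numbers: the shift along the world's x, y, z in mm, then the turn, a rotation vector about the world's x, y, z in rad, then the opening, from -1 (shut) to 1 (fully open). A call has exactly 10 rows; each row is the pose to reach, as a shift and turn from the pose commanded when the call began; what a row does not reach only later rows make up. A row lasts 1/10 s, in which the tool goes at most 50 mm and 8.59 degrees, less where a joint would pass 70% of its speed; a pose out of reach is approached as far as the arm can. A call with a gripper value outside its range is refused whole. The fingers move at their own pace and stop on an object; FORCE is the grip in N (left out, the last holds). Time passes only in rows, so rows that repeat a pose let the fingers close, or fill a call up. It gives the time, the measured TCP pose, the force, the opening and the grip force at its end, in the units of the state.
- get_obs(): the state, without advancing time (a new reading comes with each control period).
- camera(name): name is "side" or "top" or "wrist"; returns a dict with "color" (420x560x3 uint8, blue, green, red), "range_z" (420x560 float32, m along the optical axis (not along the pixel's ray), 0 where there is no reading), "fx", "fy", "cx", "cy" (pixels), "extrinsics" (4x4, takes a point from world to camera coordinates); the wrist camera has in their place "T_tool_cam" (4x4, takes a point from camera to tool coordinates, whose origin is the TCP and whose axes are the flange's). Camera axes: x right, y down, z forward; pixel columns grow to the right and rows downward; lengths in m; the calibration is good to about 2 mm. A picture is of the moment at which its call begins: read the wrist's pose just before it.
- sign_off(): hands the job in; it is judged then, once.
The state is a dict: "clock": time; "q": joint angles; "joint_vel": joint speeds; "effort": joint torques, N m; "tcp_pos": TCP position; "ee_rot": TCP orientation; "ft_force": force on the tool from outside, world axes, zero at the start; "wrist_torque": the same for the moment, N m; "finger_gap": opening from 0.0 (shut) to 1.0 (fully open); "finger_force": force on a finger pad.
Only numpy, scipy, OpenCV 4.12 (cv2) and the standard library are available. Lean on these libraries where they do the work, as an engineer would, in place of code of your own. Each camera call takes 0.05 s, during which the arm holds its last target. There are 200 camera calls.

## Task

Change the plaque on the sloping menu stand: draw the tumbler plaque out from under the clip and gently lay it flat, rail up, in the shallow wooden tray. Then slide the wine-glass plaque straight up the middle of the board, rail at the bottom, so that its own edge lifts the clip and it goes fully home against the stop, and leave it lying flat there. Keep the hand off the clip and do not disturb the drink can, jigger and slate coaster.

Things in the scene. Friction and masses are not known exactly. Their poses are not given: they have to be found in the camera images.
- board: Fixed dark wooden face of the menu stand, 250 x 130 mm, sloping up away from the robot at 28 deg. Origin: middle of the lower edge, 22 mm above the worktop; x up the slope, z square out of the face. A brass stop 9 mm high stands at x = 218 mm; a plaque is home with its leading edge against it (its origin at x = 148 mm, y = 0). A sprung brass clip, hinged just above the stop, reaches down over the plaque.
- clip_nose (a point): Free end of the clip: a brass rod 60 mm wide that presses on the plaque; this point at its middle, at board x = 176 mm, underside 1 mm above the bare face when shut. A lead-in lip flares 25 mm farther down the slope, rising at 20 deg to about 11 mm above the face; a plate edge slid up on or up to 4 mm off the face rides under it and lifts the clip (5 to 12 N; pressing on the face adds drag).
- clip_bar (a joint): Clip hinge angle: 0 shut on the bare board, about 0.08 rad with a plaque under it, larger is more open; a spring shuts it, pressing with about 1.5 to 2.5 N at the nose.
- tray: Shallow fixed wooden tray 230 x 140 mm, walls 5 mm thick and 12 mm high, inner floor 5 mm up. Origin: centre of its underside; x along the long side, z up.
- old_plaque: Pale wood plate 140 x 70 x 5 mm, 0.09-0.19 kg, with an upright brass grip rail across one end: 8 mm thick along x, 50 mm wide, top 32 mm above the underside, its middle at x = -66 mm. Origin: centre of the underside; x along the length, leading edge at x = +70 mm; z up, rail side. Bears a tumbler outline; starts under the clip, x up the slope.
- new_plaque: Pale wood plate 140 x 70 x 5 mm, 0.09-0.19 kg, with an upright brass grip rail across one end: 8 mm thick along x, 50 mm wide, top 32 mm above the underside, its middle at x = -66 mm. Origin: centre of the underside; x along the length, leading edge at x = +70 mm; z up, rail side. Bears a wine-glass outline; starts on the worktop, rail up and towards the robot.
- can: Drink can standing upright, 53 mm wide, 135 mm high, bystander; origin under its centre.
- jigger: Brass double-cone jigger standing on its end, fixed, 47 mm wide, 101 mm high, bystander; origin under its centre.
- coaster: Round slate coaster lying flat, 99 mm wide, 8 mm thick, bystander; origin under its centre.

How it is judged:
On the way, in this order (a step that is already met when the one before it is completed fails the run):
1. the tumbler plaque lies flat in the tray, let go (x of old_plaque in the frame of tray between -0.055 and 0.055 m and y of old_plaque in the frame of tray between -0.035 and 0.035 m and z of old_plaque in the frame of tray below 0.01 m and angle between old_plaque's own z axis and vertical below 0.06 rad and contact force between the fingers and old_plaque below 0.1 N), for 0.2 s.
2. the wine-glass plaque's leading edge is under the clip, which it has lifted (x of new_plaque in the frame of board above 0.115 m and y of new_plaque in the frame of board between -0.02 and 0.02 m and z of new_plaque in the frame of board below 0.012 m and value of joint clip_bar above 0.045 rad), for 0.1 s.
At the end, for the whole second after the job is handed in: Tumbler plaque flat on the tray floor, rail up, within 55 mm along and 35 mm across of its middle. Wine-glass plaque at rest under the clip, flat on the board, leading edge within 5 mm of the stop, within 15 mm of the middle line, square within 7 degrees; clip held up by it (all of step 1 and x of new_plaque in the frame of board above 0.143 m and y of new_plaque in the frame of board between -0.015 and 0.015 m and z of new_plaque in the frame of board below 0.005 m and angle between the y axis of new_plaque and the y axis of board, either way round below 0.12 rad and angle between the z axis of new_plaque and the z axis of board, either way round below 0.05 rad and value of joint clip_bar between 0.045 and 0.15 rad and linear speed of each of new_plaque, old_plaque below 0.02 m/s); the robot touches nothing.
It fails at once if the hand touches the clip (contact force between any of the fingers, the arm and clip_bar_c0 above 1 N or contact force between any of the fingers, the arm and clip_bar_c1 above 1 N or contact force between any of the fingers, the arm and clip_bar_c2 above 1 N).
It fails at once if the tumbler plaque is dropped into the tray from more than about 40 mm (z of old_plaque in the frame of tray above 0.045 m and horizontal distance between old_plaque and tray below 0.1 m and contact force between the fingers and old_plaque below 0.02 N).
It fails at once if the hand pushes the jigger (contact force between any of the fingers, the arm and jigger above 5 N).
It fails at once if a bystander is knocked or moved by more than 30 mm (distance of any of can, coaster from where it was at the start of the episode above 0.03 m or angle between any of can, coaster's own z axis and vertical above 0.5 rad).
It also fails if it takes over 61 s, if anything falls off the work surface, if the arm or the gripper's body presses on something with over 40 N, if the wrist force passes 120 N, or if a joint passes its speed limit or range.

## Working session

There is one attempt and no reset: what is moved stays moved. The work goes in short steps, Python scripts to look and compute and a shell command to move; the robot and the scene stay as the last step left them, time stands still between calls to the robot, and variables do not carry over. Pictures are saved under pics/ and viewed, at most 10 in all, crops included, and the job is handed in when it is done.

```bash
mkdir -p pics; python3 - <<'E'
from station import get_obs,camera
import cv2,numpy as np
print(get_obs())
for n in("top","side"):
    c=camera(n);cv2.imwrite(f"pics/{n}0.png",c["color"]);np.savez(f"pics/{n}0.npz",**c)
    print(n,c["fx"],c["cx"],c["cy"],c["extrinsics"].round(3).tolist())
E
```

```text
{'clock': 0.0, 'q': array([ 1.17690344e+00,  8.79659040e-02,  1.37222365e+00, -1.19077500e-05,
        1.68357374e+00, -1.03081266e-01]), 'joint_vel': array([-0.00019927,  0.00056208,  0.00052533, -0.00073918,  0.00030479,
       -0.00114664]), 'effort': array([-6.77560638e-04, -3.40187144e+01, -3.02426291e+01,  7.17709330e-02,
        3.31425795e-02, -1.76449607e-04]), 'tcp_pos': array([0.15750639, 0.52644139, 0.2183137 ]), 'ee_rot': array([-2.61185960e-04,  1.44894542e-01,  9.89446509e-01, -1.05343946e-03]), 'ft_force': array([-0.19580829, -0.05706472, -0.11168169]), 'wrist_torque': array([ 0.02001624,  0.01822733, -0.0591908 ]), 'finger_force': 0.0, 'finger_gap': 1.0028394328148595}
top 469.99420694312306 264.3346453140134 205.8114741356554 [[-0.017, -1.0, 0.003, -0.053], [-0.98, 0.016, -0.196, 0.654], [0.196, -0.007, -0.981, 1.324], [0.0, 0.0, 0.0, 1.0]]
side 423.66348694817844 269.3139190544913 213.11051815208398 [[0.928, -0.372, -0.016, -0.623], [-0.162, -0.365, -0.917, 0.182], [0.335, 0.853, -0.399, 1.129], [0.0, 0.0, 0.0, 1.0]]
```

View pics/top0.png

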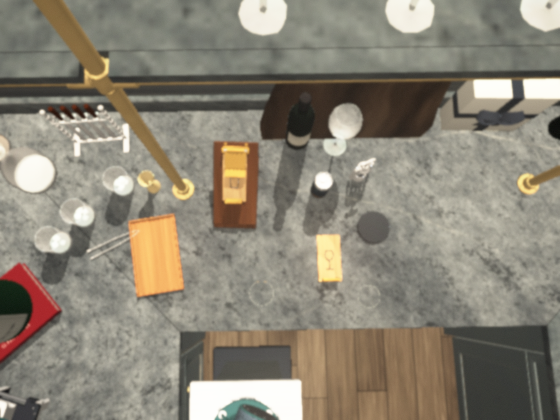

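View pics/side0.png

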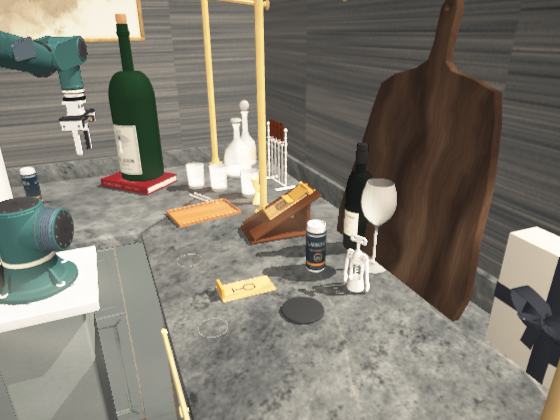

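The top view shows the board at about (237,185), with the tumbler plaque under the clip and its rail near (234,200). The new plaque is at (329,258), the tray at (157,255), the can at (323,183), the coaster at (374,227) and the jigger at (150,181). A brass pole stands near (183,188). The side view agrees. Next I measure with colour masks and the range data.

```bash
cat > h.py <<'E'
import numpy as np,cv2
def cloud(c):
    r=c["range_z"];v,u=np.mgrid[:r.shape[0],:r.shape[1]]
    p=np.stack([(u-c["cx"])/c["fx"]*r,(v-c["cy"])/c["fy"]*r,r],-1)
    T=np.linalg.inv(c["extrinsics"]);return p@T[:3,:3].T+T[:3,3]
def ray(c,u,v,z):
    T=np.linalg.inv(c["extrinsics"]);d=T[:3,:3]@np.array([(u-c["cx"])/c["fx"],(v-c["cy"])/c["fy"],1]);return T[:3,3]+d*(z-T[2,3])/d[2]
def comps(c,lo,hi,amin=60):
    m=cv2.inRange(cv2.cvtColor(c["color"],cv2.COLOR_BGR2HSV),lo,hi)
    m[c["range_z"]==0]=0
    n,l,s,_=cv2.connectedComponentsWithStats(m)
    return [(l==i,s[i]) for i in range(1,n) if s[i,4]>=amin]
def rect(p):
    (c,s,a)=cv2.minAreaRect((p[:,:2]*1000).astype(np.float32));return np.round(c,1),np.round(s,1),round(a,1)
E
python3 - <<'E'
from h import *
for n in("top","side"):
    c=dict(np.load(f"pics/{n}0.npz"));P=cloud(c)
    for nm,lo,hi in(("wood",(5,90,90),(30,255,255)),("dark",(0,60,15),(14,255,120))):
        for m,s in comps(c,lo,hi,120):
            p=P[m];q=np.percentile(p,[3,50,97],axis=0)
            if -.4<q[1,1]<.4 and .2<q[1,0]<.8: print(n,nm,s.tolist(),(q*1000).round().tolist(),rect(p))
    if n=="top":
        for uv in((374,227),(323,183),(150,181),(183,188),(321,177)): print(uv,P[uv[1],uv[0]].round(3))
        for v in range(142,230,4): print(v,[(P[v,u]*1000).round().tolist() for u in(218,236,254)])
E
```

```text
top wood [0, 0, 475, 200, 5511] [[704.0, -311.0, 18.0], [711.0, 179.0, 754.0], [999.0, 278.0, 945.0]] (array([848.1,  10.2]), array([ 315.3, 1335.3]), 0.2)
top wood [213, 141, 46, 87, 3728] [[607.0, -39.0, 12.0], [715.0, 22.0, 84.0], [821.0, 83.0, 141.0]] (array([713.8,  26.6]), array([138.4, 230.6]), 87.1)
top wood [139, 172, 21, 21, 243] [[715.0, 263.0, 4.0], [736.0, 281.0, 56.0], [752.0, 299.0, 98.0]] (array([732.7, 279.9]), array([47.2, 38.2]), 20.6)
top wood [128, 213, 56, 84, 3748] [[411.0, 196.0, -1.0], [518.0, 268.0, 5.0], [631.0, 339.0, 14.0]] (array([521.6, 269.4]), array([240.4, 147.4]), 8.4)
top wood [317, 235, 25, 47, 716] [[433.0, -289.0, -2.0], [494.0, -265.0, 5.0], [567.0, -221.0, 33.0]] (array([ 501.8, -255.9]), array([ 71.8, 139.6]), 88.6)
top dark [212, 143, 44, 86, 1061] [[599.0, -16.0, -1.0], [648.0, 64.0, 41.0], [806.0, 95.0, 124.0]] (array([705.8,  77.4]), array([289.4, 114.2]), 25.8)
top dark [250, 144, 9, 33, 150] [[745.0, -46.0, 2.0], [796.0, -39.0, 123.0], [820.0, -27.0, 139.0]] (array([786.1, -35.2]), array([23.1, 97.2]), 88.7)
(374, 227) [ 0.593 -0.398  0
[... 1900 characters left out ...]
265.0, 6.0], [633.0, 353.0, 12.0]] (array([525.9, 282.3]), array([246.7, 183.6]), 8.1)
side wood [216, 279, 21, 21, 145] [[433.0, -285.0, 1.0], [436.0, -268.0, 18.0], [469.0, -208.0, 33.0]] (array([ 451.3, -233.2]), array([ 39.4, 104.6]), 1.7)
side wood [242, 283, 34, 15, 120] [[487.0, -294.0, 2.0], [542.0, -285.0, 5.0], [570.0, -269.0, 7.0]] (array([ 529.8, -288.6]), array([90.7, 25.7]), 16.7)
side dark [256, 203, 55, 38, 602] [[638.0, -44.0, 11.0], [760.0, -2.0, 14.0], [788.0, 60.0, 97.0]] (array([725.1, -23.7]), array([206.7, 113.7]), 33.7)
side dark [240, 213, 29, 32, 332] [[598.0, -40.0, 4.0], [621.0, 31.0, 28.0], [669.0, 80.0, 57.0]] (array([635.2,  38. ]), array([163.5,  74.1]), 87.3)
```

```bash
python3 -m inch '[[[46,-50,10,0,0,-0.14,0],[80,-100,20,0,0,-0.28,0],[120,-140,30,0,0,-0.42,-0.1],[155,-180,40,0,0,-0.56,-0.1],[190,-220,50,0,0,-0.7,-0.1],[220,-260,60,0,0,-0.84,-0.1],[250,-300,70,0,0,-0.98,-0.1],[280,-340,70,0,0,-1.12,-0.1],[310,-380,70,0,0,-1.25,-0.1],[340,-420,70,0,0,-1.28,-0.1]]]' 20
python3 -m inch '[[[25,-30,0,0,-0.1,0,-0.1],[50,-60,-5,0,-0.2,0,-0.1],[60,-87,-10,0,-0.3,0,-0.1],[70,-87,-20,0,-0.4,0,-0.1],[76,-87,-25,0,-0.489,0,-0.1],[76,-87,-25,0,-0.489,0,-0.1],[76,-87,-25,0,-0.489,0,-0.1],[76,-87,-25,0,-0.489,0,-0.1],[76,-87,-25,0,-0.489,0,-0.1],[76,-87,-25,0,-0.489,0,-0.1]]]'
python3 - <<'E'
from station import get_obs,camera
import cv2,numpy as np
o=get_obs();c=camera("wrist");cv2.imwrite("pics/w1.png",c["color"]);np.savez("pics/w1.npz",tp=o["tcp_pos"],tr=o["ee_rot"],**c)
print(o["q"],o["tcp_pos"],o["ee_rot"],c["T_tool_cam"].round(3).tolist())
E
```

```text
clock: 1.1
tcp_pos: [0.4706, 0.1422, 0.2885]
ee_rot: [0.0, 0.708, 0.706, 0.0]
ft_force: [0.5, 0.6, 0.7]
finger_gap: 0.452
finger_force: 0.0
clock: 2.1
tcp_pos: [0.5465, 0.0572, 0.2644]
ee_rot: [0.171, 0.686, 0.686, 0.171]
ft_force: [0.3, 0.3, -0.4]
finger_gap: 0.451
finger_force: 0.0
[ 1.53052416e-03 -2.73091910e-01  1.69115823e+00 -6.03495509e-04
  1.23371692e+00  1.19244544e-03] [0.54648797 0.05724475 0.26441675] [0.17142701 0.68587138 0.68614258 0.17146893] [[0.0, -0.974, -0.227, 0.066], [1.0, 0.0, 0.0, 0.001], [-0.0, -0.227, 0.974, -0.164], [0.0, 0.0, 0.0, 1.0]]
```

View pics/w1.png

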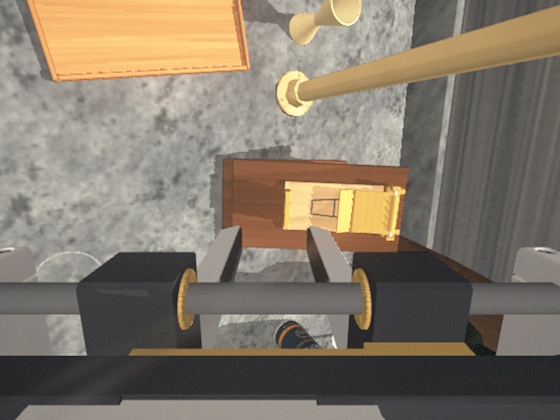

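The wrist view shows the board with its corners near (223,158) and (407,167). The plaque has its rail at (289,205) and the clip at (340–400,210). The tray's corner is at (250,70). Now I compute the board frame and the rail from these pixels.

```bash
cat >> h.py <<'E'
from scipy.spatial.transform import Rotation as Ro
def wext(c,tp,tr):
    T=np.eye(4);T[:3,:3]=Ro.from_quat(np.roll(tr,-1)).as_matrix();T[:3,3]=tp
    c["extrinsics"]=np.linalg.inv(T@c["T_tool_cam"]);return c
E
python3 - <<'E'
from h import *
c=dict(np.load("pics/w1.npz"));c=wext(c,c["tp"],c["tr"]);P=cloud(c)*1000
hsv=cv2.cvtColor(c["color"],cv2.COLOR_BGR2HSV)
for uv in((240,200),(240,170),(305,190),(289,205),(268,200)): print(uv,hsv[uv[1],uv[0]],P[uv[1],uv[0]].round(1))
A=P[170:235,232:275].reshape(-1,3);m=A.mean(0);n=np.linalg.svd(A-m,full_matrices=0)[2][2];n*=np.sign(n[2])
print("face n",n.round(3),"slope",np.degrees(np.arccos(n[2])),"z=22 mid",m.round(1), "yaw of x axis",np.degrees(np.arctan2(-n[1],-n[0])))
reg=np.zeros(hsv.shape[:2],bool);reg[150:262,210:412]=1
d=(P-m)@n
# board frame provisional with tool yaw 0
bx=np.array([n[2]/np.hypot(n[2],n[0]),0,-n[0]/np.hypot(n[2],n[0])]);by=np.cross(n,bx)
Q=np.stack([(P-m)@bx,(P-m)@by,d],-1)
face=reg&(abs(d)<5)
print("face rect",rect(Q[face]))
e=lambda q:q.round(1).tolist()
pl=reg&(hsv[...,1]<150)&(d>1)&(d<9);pl[:,:290]=0;pl[:,332:]=0
print("plaque side ys per column",[(u,np.percentile(Q[150:262,u][pl[150:262,u]][:,1],[2,98]).round(1).tolist()) for u in range(296,332,6)])
print("face ys per column",[(u,Q[150:262,u][face[150:262,u]][:,:2].min(0).round(1).tolist(),Q[150:262,u][face[150:262,u]][:,1].max().round(1)) for u in range(228,282,6)])
print("face low x per row",[(v,Q[v,210:412][face[v,210:412]][:,0].min().round(1)) for v in range(165,240,8)])
r=reg&(d>22)&(d<42);r[:,:275]=0;r[:,305:]=0
q=Q[r];print("rail Q",rect(q),np.percentile(q,[3,50,97],axis=0).round(1).tolist(),"W",np.percentile(P[r],[3,50,97],axis=0).round(1).tolist(),"rect W",rect(P[r]/1000))
print("m",m,"by",by)
for v in range(184,232,6): print(v,[Q[v,u].round().tolist() for u in(282,285,288,291,294)])
E
```

```text
(240, 200) [ 10 124 123] [618.2  34.2  27.3]
(240, 170) [ 11 139 145] [619.3  77.3  27.7]
(305, 190) [ 22  95 251] [697.8  49.7  75. ]
(289, 205) [ 24 135 253] [663.8  34.5  88.2]
(268, 200) [ 11 142 126] [653.4  34.4  47. ]
face n [0.907 0.047 0.42 ] slope 65.19252222043592 z=22 mid [631.6  33.5  44. ] yaw of x axis -177.03230924599015
face rect (array([-97623.1, -25843.4]), array([301962.8, 184652.4]), 1.5)Traceback (most recent call last):
  File "<stdin>", line 16, in <module>
    return _quantile_unchecked(
        a, q, axis, out, overwrite_input, method, keepdims, weights)
    return _ureduce(a,
                    func=_quantile_ureduce_func,
    ...<5 lines>...
                    overwrite_input=overwrite_input,
                    method=method)
    r = func(a, **kwargs)
    result = _quantile(arr,
                       quantiles=q,
    ...<2 lines>...
                       out=out,
                       weights=wgt)
    slices_having_nans = np.isnan(arr[-1, ...])
                                  ~~~^^^^^^^^^
IndexError: index -1 is out of bounds for axis 0 with size 0
```

```bash
cat > m1.py <<'E'
from h import *
c=dict(np.load("pics/w1.npz"));c=wext(c,c["tp"],c["tr"])
T=np.linalg.inv(c["extrinsics"]);s,k=np.sin(np.radians(28)),np.cos(np.radians(28))
B=np.array([[k,0,s],[0,1,0],[-s,0,k]]);O=np.array([608.4,0,22.])
def onb(u,v,h):
    d=T[:3,:3]@np.array([(u-c["cx"])/c["fx"],(v-c["cy"])/c["fy"],1]);p=B@(T[:3,3]*1000-O);d=B@d
    return p+d*(h-p[2])/d[2]
hsv=cv2.cvtColor(c["color"],cv2.COLOR_BGR2HSV)
W=np.zeros(hsv.shape[:2],np.uint8);W[150:255,212:412]=1
pm=((hsv[...,1]<190)&(hsv[...,2]>150)&(hsv[...,0]>15)).astype(np.uint8)*W
dm=((hsv[...,0]<16)&(hsv[...,1]>90)).astype(np.uint8)*W
print("board low edge x,y",[onb(np.where(dm[v])[0].min(),v,0)[:2].round(1).tolist() for v in(172,185,200,215,230)])
print("board sides",[[onb(u,f,0)[:2].round(1).tolist() for f in(np.where(dm[:,u])[0].min(),np.where(dm[:,u])[0].max()+1)] for u in(232,245,258,271)])
for u in range(284,334,4):
    w=np.where(pm[:,u])[0];print(u,w.min(),w.max()+1,onb(u,w.min(),5)[:2].round(1),onb(u,w.max()+1,5)[:2].round(1), "h32",onb(u,w.min(),32)[:2].round(1),onb(u,w.max()+1,32)[:2].round(1))
for v in(190,205,222): 
    w=np.where(pm[v])[0];print(v,w.min(),onb(w.min(),v,32)[:2].round(1))
E
python3 m1.py
python3 - <<'E'
import cv2
i=cv2.imread("pics/w1.png")[145:260,210:415];cv2.imwrite("pics/w1c.png",cv2.resize(i,None,fx=3.9,fy=3.9,interpolation=2))
E
```

```text
board low edge x,y [[-11.7, 74.5], [-12.5, 56.0], [-13.3, 34.2], [-15.7, 11.8], [12.9, -11.1]]
board sides [[[1.5, 92.7], [-1.6, -5.0]], [[19.6, 92.7], [16.7, -37.8]], [[37.8, 92.7], [36.2, -37.8]], [[55.9, 92.7], [55.6, -39.4]]]
284 204 255 [74.4 29.4] [ 75.  -48.5] h32 [73.4 35.7] [ 74. -37.]
288 182 255 [79.7 61.1] [ 81.  -48.5] h32 [78.3 65.3] [ 79.5 -37. ]
292 150 229 [ 84.7 105.3] [86.3 -7.9] h32 [ 83.  106.5] [84.5  0.8]
296 150 230 [ 90.1 105.3] [92.2 -9.5] h32 [ 88.1 106.5] [90.  -0.6]
300 150 255 [ 95.6 105.3] [ 98.8 -48.5] h32 [ 93.2 106.5] [ 96.2 -37. ]
304 150 230 [101.1 105.3] [103.8  -9.5] h32 [ 98.3 106.5] [100.9  -0.6]
308 150 228 [106.6 105.3] [109.6  -6.4] h32 [103.4 106.5] [106.2   2.3]
312 150 226 [112.  105.3] [115.3  -3.4] h32 [108.5 106.5] [111.6   5.1]
316 150 243 [117.5 105.3] [122.  -29.6] h32 [113.6 106.5] [117.8 -19.3]
320 150 235 [123.  105.3] [127.5 -17.1] h32 [118.7 106.5] [122.9  -7.7]
324 150 253 [128.5 105.3] [134.4 -45.3] h32 [123.8 106.5] [129.4 -34. ]
328 150 252 [133.9 105.3] [140.3 -43.7] h32 [128.9 106.5] [134.9 -32.5]
332 150 254 [139.4 105.3] [146.4 -46.9] h32 [134.  106.5] [140.6 -35.5]
190 285 [74.5 54.6]
205 284 [73.4 34.3]
222 212 [-23.7  10.7]
```

View pics/w1c.png

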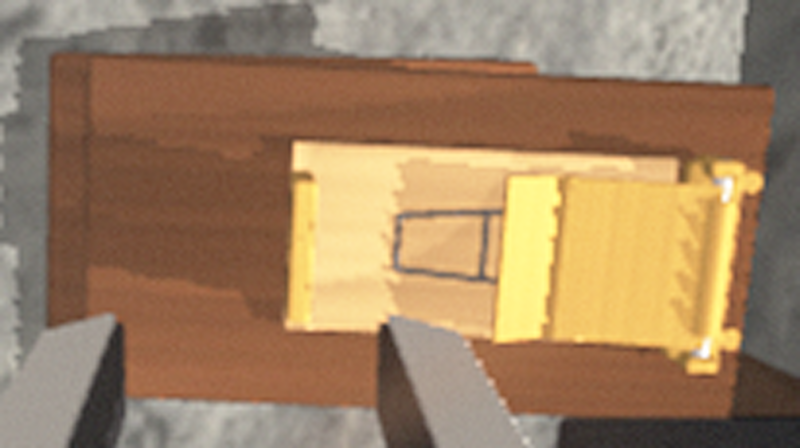

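The crop shows the plaque's rail end at crop (287–292,141–329) and the rail at x 290–316. The stop-end corner is at (677,157), and the board face corners are at (90,57), (773,87), (130,398) and (730,413). I cast these pixels onto the planes.

```bash
cat > m2.py <<'E'
exec(open("m1.py").read().split("hsv=")[0])
for n,x,y,h in(("face lowL",90,57,0),("face upL",773,87,0),("face lowR",130,398,0),("face upR",730,413,0),("plq railL",292,141,5),("plq railR",287,329,5),("plq leadL",677,157,5),("railtop L up",316,178,32),("railtop R up",312,327,32),("railtop L low",294,175,32),("railtop R low",290,325,32),("clip tip L",507,176,13),("clip tip R",496,340,13)):
    b=onb(210+x/3.9,145+y/3.9,h);print(n,b.round(1),"W",(B.T@b+O).round(1))
E
python3 m2.py
```

```text
face lowL [ 3.  91.8  0. ] W [611.   91.8  23.4]
face upL [248.5  81.2   0. ] W [827.8  81.2 138.7]
face lowR [ 14.2 -37.9   0. ] W [621.  -37.9  28.7]
face upR [245.2 -44.    0. ] W [824.9 -44.  137.1]
plq railL [75.3 62.3  5. ] W [672.5  62.3  61.8]
plq railR [74.1 -8.5  5. ] W [671.5  -8.5  61.2]
plq leadL [214.2  56.5   5. ] W [795.2  56.5 127. ]
railtop L up [82.5 53.8 32. ] W [666.2  53.8  89. ]
railtop R up [81.8  1.1 32. ] W [665.6   1.1  88.7]
railtop L low [75.  54.8 32. ] W [659.6  54.8  85.5]
railtop R low [74.1  1.8 32. ] W [658.8   1.8  85.1]
clip tip L [151.4  51.   13. ] W [736.   51.  104.6]
clip tip R [150.5 -10.1  13. ] W [735.2 -10.1 104.2]
```

```bash
python3 -m inch '[[[25,-10,-33,0,0,-0.02,-0.1],[50,-20,-66,0,0,-0.037,-0.1],[74,-28,-98,0,0,-0.037,-0.1],[74,-28,-98,0,0,-0.037,-0.1],[83,-28,-116,0,0,-0.037,-0.1],[93,-28,-133,0,0,-0.037,-0.1],[102,-29,-151,0,0,-0.037,-0.1],[107,-29,-160,0,0,-0.037,-0.1],[107,-29,-160,0,0,-0.037,-0.1],[107,-29,-160,0,0,-0.037,-0.1]]]'
python3 - <<'E'
from station import get_obs,camera
import cv2,numpy as np
o=get_obs();c=camera("wrist");cv2.imwrite("pics/w2.png",c["color"])
print(o["tcp_pos"],o["ee_rot"],o["q"])
E
```

```text
clock: 3.15
tcp_pos: [0.6531, 0.0283, 0.105]
ee_rot: [0.175, 0.698, 0.673, 0.169]
ft_force: [0.5, 0.6, -0.6]
finger_gap: 0.451
finger_force: 0.0
[0.65314245 0.02828374 0.10499471] [0.17486821 0.69841793 0.67320313 0.16861508] [-0.04560617  0.05162321  1.72154564  0.00552719  0.87769925 -0.01131062]
```

View pics/w2.png

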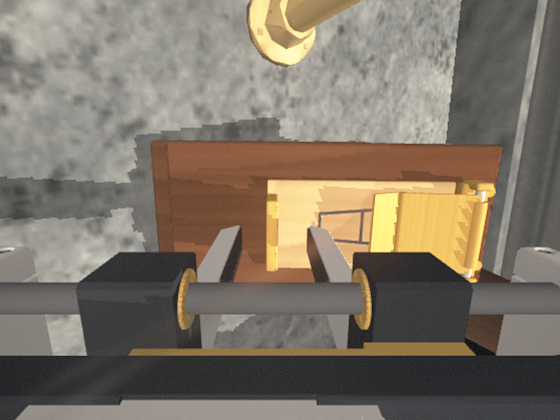

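The view shows the rail at columns 266–278, midway between the fingers (240 and 307), and the board edge is square to the image. I descend and grip.

```bash
python3 -m inch '[[[7,0,-13,0,0,0,-0.1],[14,-0.5,-27,0,0,0,-0.1],[14,-0.5,-27,0,0,0,-0.1],[14,-0.5,-27,0,0,0,-1],[14,-0.5,-27,0,0,0,-1],[14,-0.5,-27,0,0,0,-1],[14,-0.5,-27,0,0,0,-1],[14,-0.5,-27,0,0,0,-1],[14,-0.5,-27,0,0,0,-1],[14,-0.5,-27,0,0,0,-1]]]' 30
```

```text
clock: 4.2
tcp_pos: [0.6665, 0.0274, 0.0763]
ee_rot: [0.174, 0.699, 0.673, 0.168]
ft_force: [-1.3, -0.5, 3.7]
finger_gap: 0.087
finger_force: 32.1
```

```bash
python3 -m inch '[[[-6,0.2,-2.3,0,0,0,-1],[-18,0.6,-8.8,0,0,0,-1],[-31,1.1,-15.6,0,0,0,-1],[-44,1.6,-22.5,0,0,0,-1],[-57,2.1,-29.3,0,0,0,-1],[-71,2.6,-36.6,0,0,0,-1],[-75,2.6,-28,0,0,0,-1],[-85,2.6,-5,0,0,0,-1],[-100,2.6,30,0,0,0,-1],[-110,2.6,60,0,0,0,-1]]]'
```

```text
clock: 5.2
tcp_pos: [0.5554, 0.0303, 0.1371]
ee_rot: [0.174, 0.699, 0.674, 0.167]
ft_force: [0.3, -1.0, 0.7]
finger_gap: 0.085
finger_force: 31.1
```

```bash
python3 - <<'E'
from h import *
c=dict(np.load("pics/top0.npz"));hsv=cv2.cvtColor(c["color"],cv2.COLOR_BGR2HSV)
# tray outer top rim z=12: contour -> world rect
for nm,(x0,y0,x1,y1),z in(("tray",(120,205,192,305),.012),("newplq",(308,228,352,292),.005)):
    m=cv2.inRange(hsv,(5,70,110),(35,255,255));w=np.zeros_like(m);w[y0:y1,x0:x1]=m[y0:y1,x0:x1]
    k=max(cv2.findContours(w,0,2)[0],key=cv2.contourArea)
    p=np.array([ray(c,u,v,z) for u,v in k[:,0].astype(float)]);print(nm,rect(p),cv2.boxPoints(cv2.minAreaRect((p[:,:2]*1000).astype(np.float32))).round().tolist())
E
```

```text
tray (array([520.6, 267.2]), array([237.6, 146.9]), 8.5) [[392.0, 322.0], [414.0, 177.0], [649.0, 212.0], [627.0, 357.0]]
newplq (array([ 501.8, -255.4]), array([145.4,  74.5]), 0.2) [[429.0, -218.0], [429.0, -293.0], [575.0, -292.0], [574.0, -218.0]]
```

```bash
python3 -m inch '[[[-20,5,10,0.004,0.12,0,-1],[-35,30,15,0.009,0.24,0,-1],[-50,65,15,0.013,0.36,0,-1],[-65,105,15,0.018,0.488,0,-1],[-75,145,10,0.018,0.488,0,-1],[-85,180,5,0.018,0.488,0,-1],[-95,210,0,0.018,0.488,0,-1],[-100,227,-10,0.018,0.488,0,-1],[-100,227,-20,0.018,0.488,0,-1],[-100,227,-20,0.018,0.488,0,-1]]]'
python3 -m inch '[[[0,0,-10,0,0,0.09,-1],[0,0,-30,0,0,0.185,-1],[0,0,-45,0,0,0.185,-1],[0,0,-60,0,0,0.185,-1],[0,0,-70,0,0,0.185,-1],[0,0,-75,0,0,0.185,-1],[0,0,-75,0,0,0.185,-1],[0,0,-75,0,0,0.185,-1],[0,0,-75,0,0,0.185,-1],[0,0,-75,0,0,0.185,-1]]]'
```

```text
clock: 6.2
tcp_pos: [0.4554, 0.2563, 0.1145]
ee_rot: [-0.0, 0.72, 0.694, -0.002]
ft_force: [-0.2, 0.5, -1.0]
finger_gap: 0.086
finger_force: 31.1
clock: 7.2
tcp_pos: [0.4572, 0.2574, 0.0423]
ee_rot: [0.001, 0.653, 0.758, 0.001]
ft_force: [-0.2, -0.2, -1.6]
finger_gap: 0.081
finger_force: 31.1
```

```bash
python3 -m inch '[[[0,0,-4,0,0,0,-1],[0,0,-7,0,0,0,-1],[0,0,-9,0,0,0,-1],[0,0,-11,0,0,0,-1],[0,0,-12,0,0,0,-1],[0,0,-13,0,0,0,-1],[0,0,-14,0,0,0,-1],[0,0,-15,0,0,0,-1],[0,0,-15,0,0,0,-1],[0,0,-15,0,0,0,-1]]]'
```

```text
clock: 8.2
tcp_pos: [0.4568, 0.2572, 0.0265]
ee_rot: [0.0, 0.653, 0.757, 0.0]
ft_force: [-0.6, 0.0, -1.3]
finger_gap: 0.08
finger_force: 31.1
```

```bash
python3 - <<'E'
from h import *
from station import camera
c=camera("side");i=c["color"];cv2.imwrite("pics/s1.png",cv2.resize(i[150:250,120:280],None,fx=5,fy=5,interpolation=2))
E
```

```text
(no output)
```

View pics/s1.png

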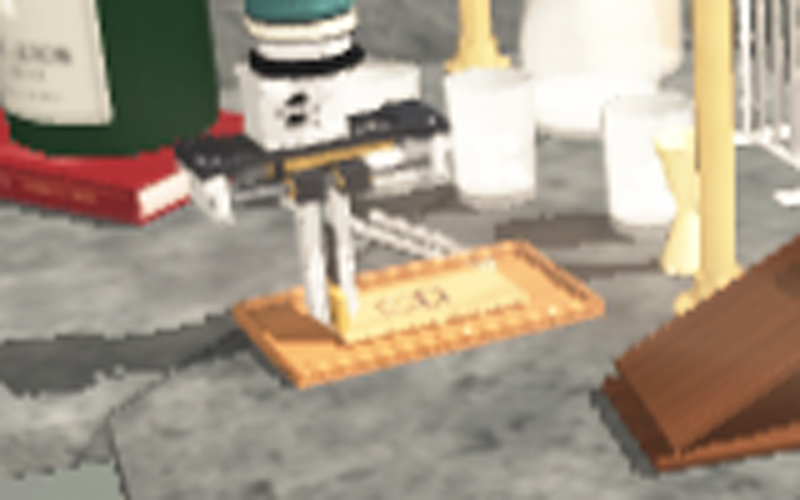

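The plaque hangs level just over the tray floor and is well centred, at crop (430,300). I lower it the last 2 mm, release and rise.

```bash
python3 -m inch '[[[0,0,-1,0,0,0,-1],[0,0,-2,0,0,0,-1],[0,0,-2,0,0,0,-0.2],[0,0,-2,0,0,0,-0.2],[0,0,-2,0,0,0,-0.2],[0,0,-2,0,0,0,-0.2],[0,0,-2,0,0,0,-0.2],[0,0,10,0,0,0,-0.2],[0,0,40,0,0,0,-0.2],[0,0,80,0,0,0,-0.2]]]'
python3 - <<'E'
from h import *
from station import camera
c=camera("top");P=cloud(c)*1000;print("plate z",[P[v,u].round().tolist() for u,v in((157,245),(157,255),(157,262),(150,255))])
m=cv2.inRange(cv2.cvtColor(c["color"],cv2.COLOR_BGR2HSV),(12,30,150),(32,175,255));w=np.zeros_like(m);w[218:292,133:182]=m[218:292,133:182]
k=max(cv2.findContours(w,0,2)[0],key=cv2.contourArea);p=np.array([ray(c,u,v,.010) for u,v in k[:,0].astype(float)]);print(rect(p))
E
```

```text
clock: 9.25
tcp_pos: [0.4553, 0.2565, 0.106]
ee_rot: [-0.001, 0.653, 0.757, -0.002]
ft_force: [0.1, 0.9, -0.4]
finger_gap: 0.397
finger_force: 0.0
plate z [[548.0, 264.0, 6.0], [518.0, 261.0, 12.0], [496.0, 260.0, 14.0], [498.0, 234.0, 214.0]]
(array([521.7, 261.7]), array([226. , 144.8]), 2.2)
```

```bash
python3 -m inch '[[[0,-20,40,0,0,-0.03,-0.2],[0,-65,60,0,0,-0.06,-0.2],[-2,-114,60,0,0,-0.09,-0.2],[-4,-163,60,0,0,-0.12,-0.2],[-6,-212,60,0,0,-0.149,-0.2],[-8,-261,60,0,0,-0.149,-0.2],[-10,-310,60,0,0,-0.149,-0.2],[-12,-359,60,0,0,-0.149,-0.2],[-14,-408,60,0,0,-0.149,-0.2],[-16,-457,60,0,0,-0.149,-0.2]]]'
python3 -m inch '[[[-2,-40,0,0,0,0,-0.2],[-4,-55,0,0,0,0,-0.2],[-4,-55,0,0,0,0,-0.2],[-4,-55,0,0,0,0,-0.2],[-4,-55,0,0,0,0,-0.2],[-4,-55,0,0,0,0,-0.2],[-4,-55,0,0,0,0,-0.2],[-4,-55,0,0,0,0,-0.2],[-4,-55,0,0,0,0,-0.2],[-4,-55,0,0,0,0,-0.2]]]'
python3 - <<'E'
from station import get_obs,camera
import cv2,numpy as np
o=get_obs();c=camera("wrist");cv2.imwrite("pics/w3.png",c["color"]);np.savez("pics/w3.npz",tp=o["tcp_pos"],tr=o["ee_rot"],**c)
print(o["tcp_pos"],o["ee_rot"],o["q"])
E
```

```text
clock: 10.3
tcp_pos: [0.4405, -0.202, 0.1678]
ee_rot: [0.001, 0.708, 0.707, 0.001]
ft_force: [1.0, 0.7, 0.6]
finger_gap: 0.4
finger_force: 0.0
clock: 11.3
tcp_pos: [0.4368, -0.2547, 0.1665]
ee_rot: [0.0, 0.707, 0.707, 0.0]
ft_force: [0.1, 0.2, -0.3]
finger_gap: 0.403
finger_force: 0.0
[ 0.43679244 -0.25470101  0.16648096] [2.81101680e-04 7.07346590e-01 7.06866797e-01 2.31880074e-04] [-6.40340720e-01  4.41930230e-03  1.56193672e+00  3.77414705e-04
  1.57461317e+00 -6.39660633e-01]
```

View pics/w3.png

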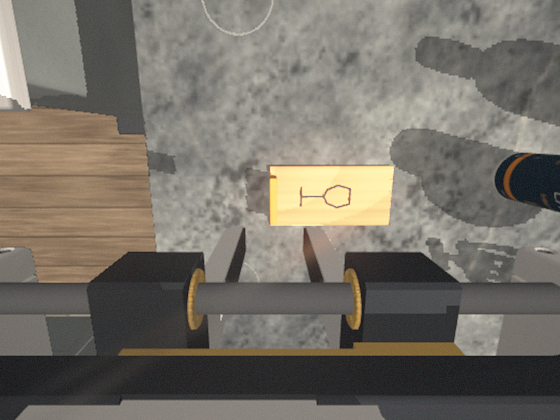

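The view shows the new plaque with its rail end at column 270 (rows 166–225) and its leading edge at about column 392. The rail is at columns 270–277. I measure the edges.

```bash
python3 - <<'E'
from h import *
c=dict(np.load("pics/w3.npz"));c=wext(c,c["tp"],c["tr"]);P=cloud(c)*1000
hsv=cv2.cvtColor(c["color"],cv2.COLOR_BGR2HSV)
m=cv2.inRange(hsv,(8,60,150),(35,255,255));w=np.zeros_like(m);w[155:235,255:400]=m[155:235,255:400]
k=max(cv2.findContours(w,0,2)[0],key=cv2.contourArea);r=cv2.minAreaRect(k);print(r)
p=np.array([ray(c,u,v,.005) for u,v in k[:,0].astype(float)]);print("plate",rect(p))
for u,v in((273,180),(273,195),(273,212),(274,195),(300,175),(340,215),(380,195)): print(u,v,P[v,u].round(1),hsv[v,u])
for u,v in((270,177),(270,225),(277,177),(277,222)): print("ray32",u,v,(ray(c,u,v,.032)*1000).round(1))
rr=w>0;z=P[...,2];q=P[rr&(z>20)&(z<45)];print("rail",np.percentile(q,[3,50,97],axis=0).round(1).tolist(),len(q));q=P[rr&(z<15)];print("plate z",np.percentile(q,[10,50,90],axis=0).round(1).tolist())
E
```

```text
((330.9999694824219, 194.99998474121094), (123.99998474121094, 59.99999237060547), -0.0)
plate (array([ 502.3, -255.1]), array([ 70.3, 140.5]), 89.9)
273 180 [ 436.9 -232.7   33.3] [ 25 126 255]
273 195 [ 436.8 -248.8   32.3] [ 25 130 254]
273 212 [ 436.8 -267.5   31.3] [ 24 130 254]
274 195 [ 437.9 -249.1   30.4] [ 24 134 254]
300 175 [ 467.3 -231.2    5.3] [ 25  79 254]
340 215 [ 515.5 -278.7    2.7] [ 23  89 254]
380 195 [ 559.7 -254.4    4.8] [ 25  78 255]
ray32 270 177 [ 433.7 -229.8   32. ]
ray32 270 225 [ 433.5 -281.8   32. ]
ray32 277 177 [ 441.  -229.8   32. ]
ray32 277 222 [ 441.1 -278.4   32. ]
rail [[432.6, -279.4, 29.4], [436.8, -255.3, 31.3], [440.0, -232.1, 32.7]] 362
plate z [[452.6, -283.3, 3.5], [506.5, -253.5, 4.5], [559.5, -226.6, 5.5]]
```

```bash
python3 -m inch '[[[0,0,-45,0,0,0,-0.2],[0,0,-90,0,0,0,-0.2],[0,0,-125,0,0,0,-0.2],[0,0,-140,0,0,0,-0.2],[0,0,-144,0,0,0,-0.2],[0,0,-144,0,0,0,-0.2],[0,0,-144,0,0,0,-1],[0,0,-144,0,0,0,-1],[0,0,-144,0,0,0,-1],[0,0,-144,0,0,0,-1]]]' 45
python3 -m inch '[[[0,0,0,0,0,0,-1],[0,0,0,0,0,0,-1],[0,0,10,0,0,0,-1],[0,0,40,0,0,0,-1],[0,40,80,0,0,0,-1],[0,80,100,0,0,0,-1],[0,120,120,0,0,0,-1],[0,165,130,0,0,0,-1],[0,210,130,0,0,0,-1],[0,255,130,0,0,0,-1]]]'
```

```text
clock: 12.35
tcp_pos: [0.437, -0.2551, 0.0233]
ee_rot: [0.001, 0.707, 0.707, 0.0]
ft_force: [-3.2, 0.2, 1.2]
finger_gap: 0.092
finger_force: 0.4
clock: 13.35
tcp_pos: [0.4365, 0.0019, 0.1532]
ee_rot: [0.001, 0.708, 0.707, 0.001]
ft_force: [0.0, 0.2, -1.1]
finger_gap: 0.084
finger_force: 45.0
```

```bash
python3 -m inch '[[[20,5,10,-0.002,-0.12,-0.009,-1],[45,12,10,-0.004,-0.24,-0.018,-1],[75,20,5,-0.007,-0.36,-0.027,-1],[100,26,-10,-0.009,-0.489,-0.036,-1],[118,26,-35,-0.009,-0.489,-0.036,-1],[129,26,-58,-0.009,-0.489,-0.036,-1],[129,26,-58,-0.009,-0.489,-0.036,-1],[129,26,-58,-0.009,-0.489,-0.036,-1],[129,26,-58,-0.009,-0.489,-0.036,-1],[129,26,-58,-0.009,-0.489,-0.036,-1]]]'
```

```text
clock: 14.35
tcp_pos: [0.5665, 0.0261, 0.0966]
ee_rot: [0.176, 0.699, 0.673, 0.169]
ft_force: [-0.4, -0.4, -1.7]
finger_gap: 0.082
finger_force: 45.0
```

```bash
python3 -m inch '[[[5,0.2,-10,0,0,0,-1],[10,0.4,-20,0,0,0,-1],[15,0.6,-30,0,0,0,-1],[20,0.8,-40,0,0,0,-1],[23,1,-46,0,0,0,-1],[25,1,-50,0,0,0,-1],[27,1,-53,0,0,0,-1],[28,1,-55,0,0,0,-1],[28,1,-55,0,0,0,-1],[28,1,-55,0,0,0,-1]]]'
python3 - <<'E'
from h import *
from station import camera,get_obs
o=get_obs();print(o["tcp_pos"],o["ft_force"],o["wrist_torque"])
a=camera("side")["color"][165:260,225:335];b=camera("wrist")["color"][100:300,130:530]
a=cv2.resize(a,(690,596),interpolation=2)[:, :];cv2.imwrite("pics/s2.png",a);cv2.imwrite("pics/w4.png",cv2.resize(b,None,fx=2,fy=2))
E
```

```text
clock: 15.35
tcp_pos: [0.5921, 0.0273, 0.0412]
ee_rot: [0.174, 0.699, 0.673, 0.167]
ft_force: [-20.9, 1.4, 17.3]
finger_gap: 0.084
finger_force: 45.0
[0.59210788 0.02732732 0.04122773] [-20.90759339   1.40395267  17.25397845] [-0.28900707  2.20431573 -0.17493426]
```

View pics/s2.png

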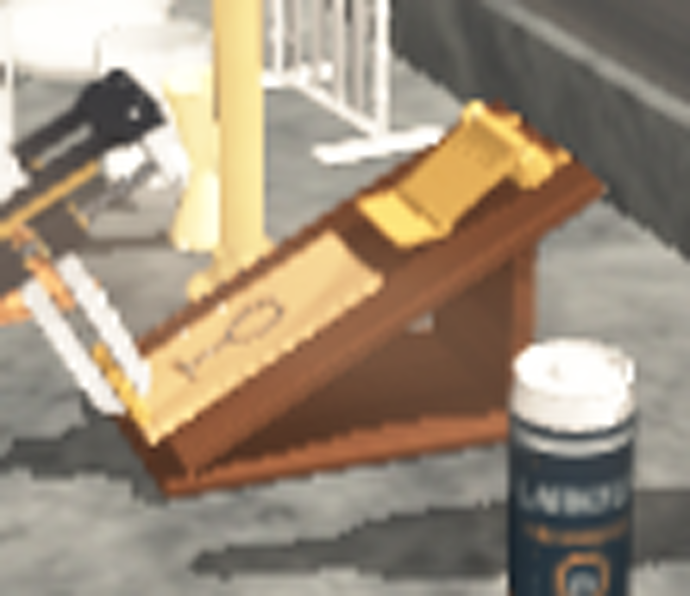

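View pics/w4.png

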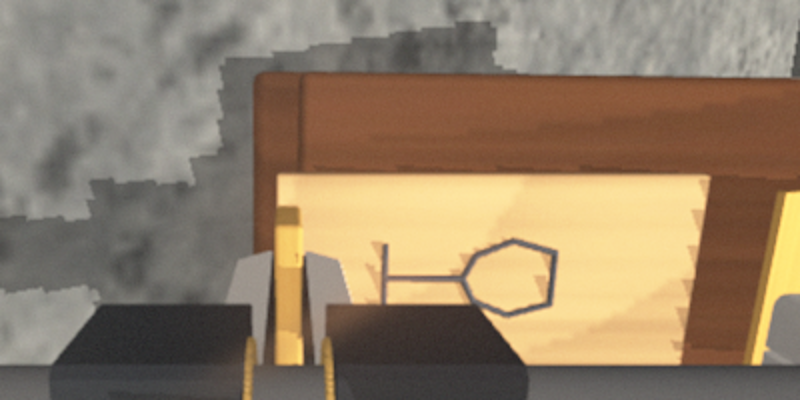

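The plaque lies square on the board, with its leading edge below the clip lip (wrist crop column 705 against clip at 775). It is centred, about 30 mm from the board's side edge, but pressing with about 25 N. I ease off the face.

```bash
python3 -m inch '[[[-0.5,0,0.9,0,0,0,-1],[-0.9,0,1.8,0,0,0,-1],[-0.9,0,1.8,0,0,0,-1],[-0.9,0,1.8,0,0,0,-1],[-0.9,0,1.8,0,0,0,-1],[-0.9,0,1.8,0,0,0,-1],[-0.9,0,1.8,0,0,0,-1],[-0.9,0,1.8,0,0,0,-1],[-0.9,0,1.8,0,0,0,-1],[-0.9,0,1.8,0,0,0,-1]]]'
```

```text
clock: 16.45
tcp_pos: [0.5934, 0.0272, 0.042]
ee_rot: [0.175, 0.699, 0.673, 0.169]
ft_force: [-3.2, 1.3, 4.9]
finger_gap: 0.081
finger_force: 45.0
```

```bash
python3 -m inch '[[[-0.5,0,0.9,0,0,0,-1],[5,-0.2,3.8,0,0,0,-1],[11,-0.4,7,0,0,0,-1],[17,-0.6,10.2,0,0,0,-1],[23,-0.8,13.4,0,0,0,-1],[29,-1,16.6,0,0,0,-1],[35,-1.3,19.8,0,0,0,-1],[41,-1.5,22.9,0,0,0,-1],[47,-1.7,26.1,0,0,0,-1],[52.5,-1.9,29.1,0,0,0,-1]]]'
python3 - <<'E'
from h import *
from station import camera
b=camera("wrist")["color"][130:290,180:520];cv2.imwrite("pics/w5.png",cv2.resize(b,None,fx=2,fy=2))
E
```

```text
clock: 17.45
tcp_pos: [0.6436, 0.0254, 0.0688]
ee_rot: [0.173, 0.699, 0.673, 0.167]
ft_force: [-8.7, 1.5, 1.8]
finger_gap: 0.082
finger_force: 45.0
```

View pics/w5.png

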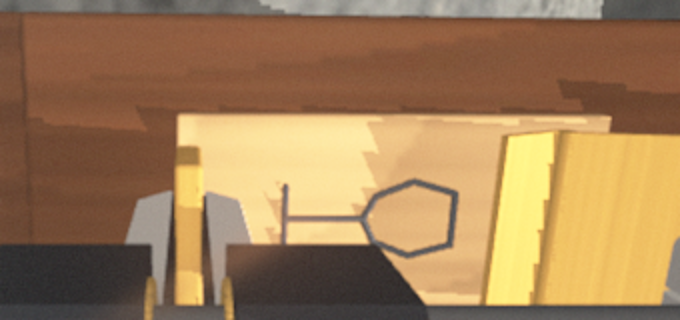

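The plaque's leading edge has passed under the clip (crop column 610 against the clip from 500), square, with about 7 N of drag. I continue towards the stop.

```bash
python3 -m inch '[[[4,-0.1,2.1,0,0,0,-1],[8,-0.3,4.3,0,0,0,-1],[12,-0.4,6.4,0,0,0,-1],[16,-0.6,8.5,0,0,0,-1],[19,-0.7,10.1,0,0,0,-1],[20.3,-0.7,10.8,0,0,0,-1],[20.3,-0.7,10.8,0,0,0,-1],[20.3,-0.7,10.8,0,0,0,-1],[20.3,-0.7,10.8,0,0,0,-1],[20.3,-0.7,10.8,0,0,0,-1]]]'
```

```text
clock: 18.5
tcp_pos: [0.6644, 0.0246, 0.0798]
ee_rot: [0.173, 0.699, 0.673, 0.167]
ft_force: [-6.4, 1.0, 0.6]
finger_gap: 0.081
finger_force: 45.0
```

```bash
python3 -m inch '[[[0.5,0,0.2,0,0,0,-1],[0.9,0,0.5,0,0,0,-1],[1.3,0,0.7,0,0,0,-1],[1.8,0,0.9,0,0,0,-1],[1.8,0,0.9,0,0,0,-1],[1.8,0,0.9,0,0,0,-1],[1.8,0,0.9,0,0,0,-1],[1.8,0,0.9,0,0,0,-1],[1.8,0,0.9,0,0,0,-1],[1.8,0,0.9,0,0,0,-1]]]'
```

```text
clock: 19.5
tcp_pos: [0.6656, 0.0246, 0.0804]
ee_rot: [0.173, 0.699, 0.673, 0.166]
ft_force: [-8.8, 0.8, 1.7]
finger_gap: 0.081
finger_force: 45.0
```

```bash
python3 -m inch '[[[0.5,0,0.2,0,0,0,-1],[0.9,0,0.5,0,0,0,-1],[1.3,0,0.7,0,0,0,-1],[1.8,0,0.9,0,0,0,-1],[1.8,0,0.9,0,0,0,-1],[1.8,0,0.9,0,0,0,-1],[1.8,0,0.9,0,0,0,-1],[1.8,0,0.9,0,0,0,-1],[1.8,0,0.9,0,0,0,-1],[1.8,0,0.9,0,0,0,-1]]]'
```

```text
clock: 20.5
tcp_pos: [0.6666, 0.0246, 0.081]
ee_rot: [0.172, 0.699, 0.674, 0.166]
ft_force: [-11.5, -0.4, 3.2]
finger_gap: 0.077
finger_force: 45.0
```

```bash
python3 -m inch '[[[0.5,0,0.2,0,0,0,-1],[0.9,0,0.5,0,0,0,-1],[1.3,0,0.7,0,0,0,-1],[1.8,0,0.9,0,0,0,-1],[2.2,0,1.2,0,0,0,-1],[2.6,0,1.4,0,0,0,-1],[2.6,0,1.4,0,0,0,-1],[2.6,0,1.4,0,0,0,-1],[2.6,0,1.4,0,0,0,-1],[2.6,0,1.4,0,0,0,-1]]]'
```

```text
clock: 21.5
tcp_pos: [0.6667, 0.0246, 0.081]
ee_rot: [0.17, 0.7, 0.674, 0.164]
ft_force: [-21.4, 0.6, 7.1]
finger_gap: 0.088
finger_force: 45.1
```

The force jumped to about 16 N with no motion, so the plaque is against the stop. I relax, release and retreat along the normal.

```bash
python3 -m inch '[[[-1.3,0,-0.7,0,0,0,-1],[-1.8,0,-1.2,0,0,0,-1],[-1.8,0,-1.2,0,0,0,-1],[-1.8,0,-1.2,0,0,0,-1],[-1.8,0,-1.2,0,0,0,-0.3],[-1.8,0,-1.2,0,0,0,-0.3],[-1.8,0,-1.2,0,0,0,-0.3],[-1.8,0,-1.2,0,0,0,-0.3],[-1.8,0,-1.2,0,0,0,-0.3],[-1.8,0,-1.2,0,0,0,-0.3]]]'
python3 -m inch '[[[-3,0,5,0,0,0,-0.3],[-8,0,15,0,0,0,-0.3],[-17,0,32,0,0,0,-0.3],[-28,1,53,0,0,0,-0.3],[-42,1,79,0,0,0,-0.3],[-60,1,110,0,0,0,-0.3],[-78,1,140,0,0,0,-0.3],[-95,5,165,0,0,0,-0.3],[-110,15,180,0,0,0,-0.3],[-120,30,185,0,0,0,-0.3]]]'
cat > m3.py <<'E'
from h import *
from station import camera,get_obs
o=get_obs();print(o["tcp_pos"],o["ft_force"])
c=wext(camera("wrist"),o["tcp_pos"],o["ee_rot"]);np.savez("pics/w6.npz",**c)
s,k=np.sin(np.radians(28)),np.cos(np.radians(28));B=np.array([[k,0,s],[0,1,0],[-s,0,k]]);O=np.array([608.4,0,22.])
Q=(cloud(c)*1000-O)@B.T
hsv=cv2.cvtColor(c["color"],cv2.COLOR_BGR2HSV);w=(hsv[...,0]>15)&(hsv[...,0]<35)&(hsv[...,2]>150)&(c["range_z"]>0)
a=w&(abs(Q[...,1]-25)<60)&(Q[...,0]>60)
r=Q[a&(Q[...,2]>24)&(Q[...,0]<95)];print("rail",np.percentile(r,[3,50,97],axis=0).round(1).tolist())
p=Q[a&(Q[...,2]<12)&(Q[...,0]>90)&(Q[...,0]<145)];print("plate",np.percentile(p,[2,50,98],axis=0).round(1).tolist())
A=np.c_[p[:,:2],np.ones(len(p))];print("plane",np.linalg.lstsq(A,p[:,2],rcond=None)[0].round(3))
d=Q[(hsv[...,0]<15)&(hsv[...,1]>90)&(abs(Q[...,2])<6)&(Q[...,0]>15)&(Q[...,0]<240)&(abs(Q[...,1]-25)<90)]
A=np.c_[d[:,:2],np.ones(len(d))];print("face",np.percentile(d,[2,50,98],axis=0).round(1).tolist(),np.linalg.lstsq(A,d[:,2],rcond=None)[0].round(3))
cl=Q[a&(Q[...,0]>150)&(Q[...,0]<235)];print("clip z med by x",[(x,np.median(cl[(abs(cl[:,0]-x)<4)&(abs(cl[:,1]-20)<25)][:,2]).round(1)) for x in(155,165,175,185,200,215)])
E
python3 m3.py
```

```text
clock: 22.5
tcp_pos: [0.6704, 0.0245, 0.0834]
ee_rot: [0.175, 0.699, 0.673, 0.169]
ft_force: [-0.7, 0.5, -0.0]
finger_gap: 0.351
finger_force: 0.0
clock: 23.5
tcp_pos: [0.5499, 0.0543, 0.2731]
ee_rot: [0.177, 0.699, 0.672, 0.171]
ft_force: [0.2, 0.5, -0.2]
finger_gap: 0.348
finger_force: 0.0
[0.54986214 0.05425309 0.27314312] [ 0.21782322  0.50444271 -0.24261451]
rail [[62.3, 13.8, 32.0], [84.3, 74.8, 356.5], [94.1, 83.0, 359.3]]
plate [[91.0, -10.7, 3.5], [117.1, 24.5, 5.8], [144.4, 55.6, 7.7]]
plane [-0.    -0.027  6.454]
face [[18.0, -40.5, -2.2], [84.4, 50.4, 0.5], [234.3, 87.0, 3.4]] [-0.    -0.026  1.451]
clip z med by x [(155, np.float64(16.3)), (165, np.float64(11.8)), (175, np.float64(12.1)), (185, np.float64(13.1)), (200, np.float64(14.4)), (215, np.float64(15.9))]
```

```bash
python3 - <<'E'
from h import *
c=dict(np.load("pics/w6.npz"))
s,k=np.sin(np.radians(28)),np.cos(np.radians(28));B=np.array([[k,0,s],[0,1,0],[-s,0,k]]);O=np.array([608.4,0,22.])
Q=(cloud(c)*1000-O)@B.T;hsv=cv2.cvtColor(c["color"],cv2.COLOR_BGR2HSV);R=(c["range_z"]>0)&(abs(Q[...,1]-25)<70)&(Q[...,2]<45)&(Q[...,2]>-5)
w=(hsv[...,0]>15)&(hsv[...,0]<35)&(hsv[...,2]>150)&R
r=Q[w&(Q[...,2]>24)&(Q[...,0]>65)&(Q[...,0]<100)];print("rail",np.percentile(r,[3,50,97],axis=0).round(1).tolist(),len(r))
b=Q[R&(hsv[...,0]<15)&(hsv[...,1]>90)&(abs(Q[...,2])<5)&(Q[...,1]>60)];print("board x range left strip",np.percentile(b[:,0],[.5,99.5]).round(1))
for y in(48,51,54,56):
    q=Q[R&(abs(Q[...,1]-y)<1.5)&(Q[...,0]>180)&(Q[...,0]<255)];q=q[np.argsort(q[:,0])];print(y,[(round(a[0]),round(a[2])) for a in q[::2]])
for v in range(160,260,6):
    u=np.where(w[v]&(Q[v,:,0]>60))[0]
    if len(u): print(v,u.min(),Q[v,u.min()].round(),u.max(),Q[v,u.max()].round())
E
```

```text
rail [[75.4, 1.3, 30.5], [79.2, 25.0, 32.7], [83.0, 47.8, 34.3]] 214
board x range left strip [  0.6 246.3]
48 [(181, 13), (182, 10), (183, 11), (184, 10), (185, 13), (186, 11), (187, 11), (188, 13), (189, 10), (190, 11), (191, 13), (192, 14), (192, 8), (194, 13), (195, 13), (196, 14), (196, 14), (197, 5), (198, 13), (199, 14), (200, 6), (200, 14), (202, 14), (202, 5), (203, 14), (203, 5), (204, 15), (205, 4), (206, 14), (206, 4), (207, 15), (207, 5), (209, 4), (209, 12), (210, 7), (210, 6), (211, 6), (213, 15), (213, 5), (215, 16), (215, 3), (216, 4), (216, 4), (216, 7), (218, 16), (219, 9), (220, 9), (222, 9), (223, 9), (223, 16), (224, 9), (225, 16), (226, 16), (227, 17), (232, 9), (233, 9), (234, 9), (239, 1), (241, 0), (242, 1), (243, 2), (245, 0), (246, 1)]
51 [(180, 10), (182, 5), (183, 6), (184, 5), (186, 5), (187, 5), (188, 6), (190, 7), (191, 5), (192, 3), (193, 5), (194, 5), (196, 6), (197, 5), (198, 6), (200, 6), (200, 5), (202, 5), (204, 5), (206, 5), (207, 6), (208, 6), (210, 6), (211, 5), (213, 5), (214, 6), (216, 8), (217, 3), (217, 6), (217, 8), (218, 10), (220, 10),
[... 1080 characters left out ...]
 (221, -2), (221, 16), (221, 9), (222, 0), (222, 14), (222, 17), (223, 18), (224, 13), (225, -1), (226, 0), (226, 19), (227, 19), (227, 19), (228, 12), (229, 18), (230, 11), (230, 0), (231, 19), (232, -1), (234, 1), (236, 0), (238, -1), (239, -1), (241, -1), (242, 1), (243, 1), (244, -1), (244, 1), (247, -2)]
178 281 [79. 58.  2.] 393 [241.  52.   0.]
184 280 [77. 49.  4.] 392 [239.  43.   1.]
190 280 [77. 46. 31.] 391 [235.  36.  10.]
196 280 [76. 38. 33.] 390 [234.  27.  10.]
202 280 [76. 30. 34.] 390 [238.  16.   2.]
208 280 [76. 21. 32.] 390 [239.   7.   1.]
214 280 [76. 13. 32.] 389 [238.  -2.   0.]
220 280 [75.  5. 34.] 393 [244. -12.   1.]
226 375 [214. -16.  12.] 388 [237. -20.   2.]
```

```bash
python3 - <<'E'
from h import *
from station import camera
c=camera("top");P=cloud(c)*1000
a,b=np.cos(np.radians(8.5)),np.sin(np.radians(8.5));D=P[...,:2]-[520.6,267.2];X=D@[a,b];Y=D@[-b,a];R=(c["range_z"]>0)&(P[...,2]<60)
g=R&(X>-50)&(X<60)&(abs(Y)<28);A=np.c_[X[g],Y[g],np.ones(g.sum())];print("plate plane",np.linalg.lstsq(A,P[...,2][g],rcond=None)[0].round(3),g.sum())
r=R&(P[...,2]>24)&(abs(X)<110)&(abs(Y)<60);print("rail",np.median(X[r]),np.median(Y[r]),np.median(P[...,2][r]),r.sum())
for uv in((374,227),(323,183)): print(P[uv[1],uv[0]].round())
E
```

```text
plate plane [-1.000e-03  1.000e-03  9.963e+00] 675
rail -63.587363304419775 -1.7369990553723318 35.854415359590995 55
[ 592. -396.   12.]
[ 702. -230.  133.]
```

The tumbler plaque lies flat in the tray: its top is at 10 mm, level, with the rail at -64 mm. The bystanders have not moved.

```bash
python3 -c "
from station import sign_off
print(sign_off())"
```

```text
the job is handed in; nothing more can be done
None
```

The job is handed in, verdict not returned: by my last measurements the tumbler plaque lies flat and centred in the tray, and the wine-glass plaque lies flat and square under the clip, within about 2 mm of the stop.

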